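Brace the spice jar in the trivet and unscrew its cap

ROBOT

A 6-joint arm with a two-finger parallel gripper is mounted at the origin on the work surface. World frame = base frame: x ahead of the robot, y to its left, z up, the work surface at z = 0. Lengths are in mm, angles in rad, forces in N, time in s.
With the tool pointing down it reaches from about 350 to 925 mm from the base axis. Payload 6.4 kg.
Tool frame: the origin (TCP) lies on the centre line of the jaws, within the pads' length; the fingertips stand 14 mm ahead of it and the grasp point (between the pads) lies 5 mm behind it (arm.finger_overhang is the distance from the TCP to the fingertips, in mm); z points along the fingers, y is the line along which they close (so a half turn about z gives the same grasp; the last joint's range is limited). The gripper opens to 94 mm and grips with 3 to 60 N. Pads are 16 mm wide; open, the fingers measure 119 mm over their backs; the gripper's body (75 mm by 177 mm) begins 78 mm behind the grasp point.
Start: joints at [-0.174, 0.245, 1.558, -0, 1.339, -0.174], TCP at [650.011, 0.004, 219.455] pointing down, gripper open.
Joint ranges: [-3.13, 3.13], [-1.02, 2.26], [0.13, 2.54], [-0.95, 4.09], [0.21, 2.88], [-2.74, 2.74]. Speed limits (rad/s): [2.57, 2.57, 3.14, 3.14, 3.14, 3.14].

INTERFACE

Orientations are given as [roll, pitch, yaw] about the fixed x, y, z axes, in that order (R = Rz(yaw) Ry(pitch) Rx(roll)).
In Python, from station import arm gives the robot as it stands.
- The arm moves only by the tool apply_moves, never from a script. Its argument "rows" is one flat list of numbers, 5 for each row, row after row: the closure, from 0 (fully open) to 1 (shut), then the shift along the tool's x, y, z in m, then the turn about the tool's z in rad. A call has 1 to 20 rows; each row shifts and turns the commanded pose from where the row before left it, along the tool's axes as they then stand; what a row does not reach is not made up. A row lasts 1/8 s, in which the tool goes at most 62.5 mm and 10.7 degrees, less where a joint would pass 70% of its speed; a pose out of reach is approached as far as the arm can. A call is refused whole if a number of a shift passes 0.0625 or a number of a turn 0.188, either way. A call with a gripper value outside its range is refused whole. The fingers move at their own pace and stop on an object; "grip_force" is the grip in N (left out, the last holds). Time passes only in rows, so rows that do not move let the fingers close. It gives the time, the measured TCP pose, the force, the opening and the grip force at its end, in the units of the state.
- arm.observe(): the state, without advancing time (a new reading comes with each control period).
- arm.read_camera(name): name is "scene" or "side" or "wrist"; returns (picture, depth): 480x640x3 uint8, blue, green, red; 480x640 float32, mm along the optical axis (not along the pixel's ray), 0 where there is no reading.
- arm.calibration(name): a dict with "fx", "fy", "cx", "cy" (pixels), "rvec" (rotation vector, rad) and "tvec" (3), from world to camera coordinates, as OpenCV has them. Camera axes: x right, y down, z forward; pixel columns grow to the right and rows downward; lengths in mm; the calibration is good to about 2 mm. A picture is of the moment at which its call begins: read the wrist's pose just before it. calibration takes no time and is no camera call; for the wrist camera it gives the pose at the moment of the call.
- arm.sign_off(): hands the job in; it is judged then, once.
The state is a dict: "time_s": time; "qpos": joint angles; "joint_vel": joint speeds; "joint_efforts": joint torques, N m; "tool_pos": TCP position; "orientation": TCP orientation; "force": force on the tool from outside, world axes, zero at the start; "ft_torque": the same for the moment, N m; "gripper_width": finger opening in mm; "finger_force": force on a finger pad.
Only numpy, scipy, OpenCV 4.12 (cv2) and the standard library are available. Lean on these libraries where they do the work, as an engineer would, in place of code of your own. Each camera call takes 0.05 s, during which the arm holds its last target. There are 200 camera calls.

TASK

Stand the closed square spice jar fully down in the square well of the trivet so that it cannot turn, then unscrew its tight cap anticlockwise only until it comes free, and lift it straight up off the jar. Finish while still holding the cap level just above the jar's mouth, clear of the rim by about two centimetres, with the jar still standing in the well; put nothing down and do not let go. Keep the jar from tipping over and leave the sugar bowl, timer and tea infuser where they are.

Things in the scene. Friction and masses are not known exactly. Their poses are not given: they have to be found in the camera images.
- jar_center (a point): Loose spice jar of clear glass with cinnamon sticks inside, about 0.28 kg: square upright body 48 x 48 mm and 64 mm high, above it a round neck whose rim is 90 mm above the jar's underside. The point is the centre of the glass body, 32 mm above its underside; z is up, x and y are square to the body's sides. The jar stands on the steel counter, in any yaw.
- jar_rim (a point): Centre of the rim, on the jar's axis, 58 mm above jar_center; axes as jar_center. Two lugs in the cap hook under neck flanges; a sprung seal pushes the cap up against them, tight (0.25 to 0.45 N m, spins an unbraced jar; the closed jar can be carried by its cap). The cap comes free after 40 to 65 degrees anticlockwise turn (from above), is pushed up 2 mm with about 15 N, meets a stop 80 degrees on.
- cap_center (a point): Loose twist cap, ribbed bare aluminium, 40 g, 50 mm diameter, 22 mm high. Point: its centre, half-way up, z up; closed, 6 mm below rim level, with 9 mm of free neck below its lower edge. Its x axis (half turns alike) is 40 to 60 degrees clockwise of the jar's x when closed; it is free from 5 degrees anticlockwise of it. Its edge clears the rim after a 17 mm rise.
- trivet_hole0 (a point): Mouth centre of the square well in the blue silicone trivet, a 140 x 140 mm slab 28 mm high fixed to the counter. The well, in the slab's middle, is 52 x 52 mm, 20 mm deep, with a 3 mm chamfer; its sides lie along x and y, z is up. With the jar fully down jar_center is 12 mm above this point; the jar can still turn about 5 degrees either way.
- sugar_bowl: Bystander: white ceramic lidded sugar bowl, 100 mm diameter, 103 mm high; origin at the centre of its underside.
- timer: Bystander: small white kitchen timer, 62 x 62 mm, 38 mm high with one round button on top; origin at the centre of its underside.
- infuser: Bystander: aluminium tea infuser, upright cylinder 46 mm diameter with a wire loop on top, 65 mm high; origin at the centre of its underside.
Not all that is in view belongs to the job. There is more than one size of the part that bears trivet_hole0; the job needs the smallest.

How it is judged (in metres and radians):
On the way:
1. the closed jar stands fully down in the trivet's well, upright, its cap still on and not yet turned free (horizontal distance between jar_center and trivet_hole0 below 0.007 m and z of jar_center in the frame of trivet_hole0 below 0.0155 m and angle between jar_center's own z axis and vertical below 0.08 rad and z of cap_center in the frame of jar_rim below 0 m and angle between the x axis of cap_center and the x axis of jar_center, either way round above 0.3 rad), for 0.2 s.
At the end, for the whole second after the job is handed in: Jar upright and fully down in the well (3.5 mm in depth, 7 mm sideways). Cap held still in the fingers, clear of the jar, level within 0.2 rad, within 18 mm of the jar's axis, lower edge 4 to 41 mm above the rim, its x axis within 65 degrees of the jar's (not turned on past free) (horizontal distance between jar_center and trivet_hole0 below 0.007 m and z of jar_center in the frame of trivet_hole0 below 0.0155 m and angle between jar_center's own z axis and vertical below 0.08 rad and z of cap_center in the frame of jar_rim between 0.015 and 0.052 m and horizontal distance between cap_center and jar_rim below 0.018 m and angle between cap_center's own z axis and vertical below 0.2 rad and angle between the x axis of cap_center and the x axis of jar_center, either way round below 1.13 rad and contact force between the fingers and cap above 1 N and contact force between cap and jar below 0.1 N and linear speed of cap below 0.03 m/s); the arm keeps its last pose, push and grip.
It fails at once if the jar is tipped over (angle between jar_center's own z axis and vertical above 0.6 rad).
It fails at once if a bystander is pushed by more than 2 cm (distance of any of sugar_bowl, timer, infuser from where it was at the start of the episode above 0.02 m).
It also fails if it takes over 45 s, if anything falls off the work surface, if the arm or the gripper's body presses on something with over 40 N, if the wrist force passes 120 N, or if a joint passes its speed limit or range.

## Working session

There is one attempt and no reset: what is moved stays moved. The work goes in short steps, Python scripts to look and compute and a tool call to move; the robot and the scene stay as the last step left them, time stands still between calls to the robot, and variables do not carry over. Pictures are saved under pics/ and viewed, at most 10 in all, crops included, and the job is handed in when it is done.

Besides the shell and the picture viewer there is one more tool, called after "Emit:" by a JSON object that holds its "api" and its "payload". apply_moves: Moves the arm, as the interface text tells. Its arguments: {"type":"object","properties":{"rows":{"type":"array"},"grip_force":{"type":"number"}},"required":["rows"]}

```bash
mkdir -p pics
cat > h.py <<'E'
import numpy as np, cv2
from station import arm
def cloud(name):
    c=arm.calibration(name); im,d=arm.read_camera(name)
    R=cv2.Rodrigues(np.array(c["rvec"],float))[0]; t=np.array(c["tvec"],float).ravel()
    v,u=np.mgrid[0:480,0:640]
    P=np.stack([(u-c["cx"])*d/c["fx"],(v-c["cy"])*d/c["fy"],d],-1)
    W=(P-t)@R; W[d<=0]=np.nan
    return im,W
E
python3 - <<'E'
from h import *
print(arm.observe())
ims=[]
for n in("scene","side","wrist"):
    im,W=cloud(n); np.save(n+".npy",W); cv2.imwrite(f"pics/{n}0.png",im)
E
```

```text
{'time_s': 0.0, 'qpos': array([-1.74133095e-01,  2.45787111e-01,  1.55903992e+00, -2.70156334e-06,
        1.33870988e+00, -1.74131353e-01]), 'joint_vel': array([ 2.53179301e-04,  5.19284194e-04, -2.19824461e-04,  5.20640870e-05,
        1.41565641e-04, -1.64602753e-03]), 'joint_efforts': array([ 8.38778797e-04, -4.15839279e+01, -3.14599335e+01,  6.84806099e-02,
        3.33599187e-02, -1.41738678e-04]), 'tool_pos': array([6.49407072e+02, 8.79936834e-02, 2.18348669e+02]), 'orientation': array([-3.13967734e+00, -3.34259581e-04,  1.57079489e+00]), 'force': array([-0.16925618,  0.72133903, -0.72241766]), 'ft_torque': array([0.02038563, 0.01778864, 0.0078238 ]), 'finger_force': 0.0, 'gripper_width': 94.16098983620071}
```

View pics/scene0.png

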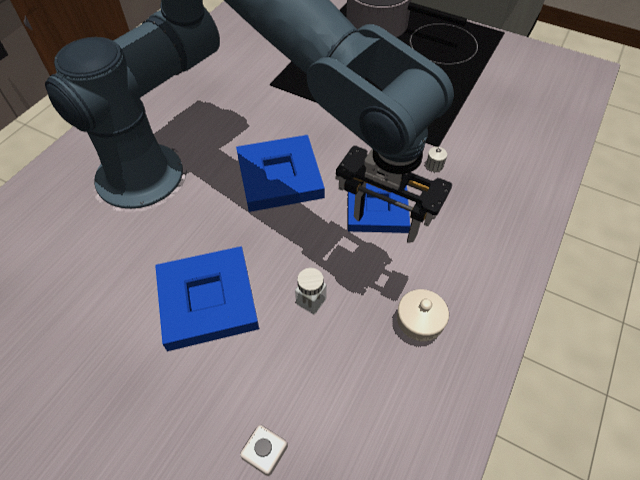

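View pics/side0.png

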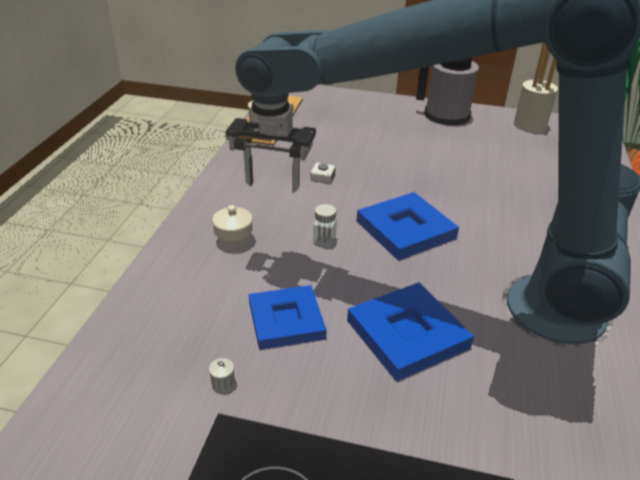

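The scene view shows the jar at (310,287) and three blue trivets at (207,298), (280,172) and (378,205, partly hidden by the gripper). The side view shows the jar at (325,225) and the trivets at (407,225), (410,330) and (287,316). The last of these looks smallest, so I'll measure all three.

Run:
```python
from h import *
for n in("scene","side"):
    im=cv2.imread(f"pics/{n}0.png").astype(int); W=np.load(n+".npy")
    m=((im[...,0]>im[...,2]+60)&(im[...,0]>im[...,1]+40)).astype(np.uint8)
    k,l,s,c=cv2.connectedComponentsWithStats(m)
    for i in range(1,k):
        if s[i,4]<400: continue
        P=W[l==i]; z=P[:,2]; zt=np.nanpercentile(z,80)
        T=P[np.abs(z-zt)<5][:,:2].astype(np.float32)
        (cx,cy),wh,a=cv2.minAreaRect(T)
        F=P[(z<zt-15)]
        print(n,s[i,:4],"ztop",zt.round(1),"rect",round(cx,1),round(cy,1),np.round(wh,1),round(a,1))
    # objects
    V=(~np.isnan(W[...,2]))&(W[...,2]>10)&(W[...,2]<130)&(m==0)&(W[...,0]>250)&(W[...,0]<1000)&(abs(W[...,1])<600)
    k,l,s,c=cv2.connectedComponentsWithStats(V.astype(np.uint8))
    for i in range(1,k):
        if s[i,4]<150: continue
        P=W[l==i]; zt=np.nanpercentile(P[:,2],97); T=P[P[:,2]>zt-6]
        print(n,"obj",c[i].round(),s[i,:4],"zt",zt.round(1),"top xy",T[:,:2].mean(0).round(1),"ext",(np.ptp(T[:,:2],axis=0)).round(1), "med",np.median(P,axis=0).round(0))
```

```text
scene [236 135  89  68] ztop 38.9 rect 310.2 164.1 [184.2 188.8] 42.1
scene [348 192  62  35] ztop 29.9 rect 576.1 168.9 [140.   96.8] 26.9
scene [155 246 102  99] ztop 38.4 rect 357.9 -204.2 [185.2 187.6] 43.6
scene obj [436. 158.] [426 146  21  25] zt 54.7 top xy [636.  380.2] ext [42.2 45.3] med [637. 371.  46.]
scene obj [285. 199.] [247 189  78  21] zt 35.7 top xy [360.3  85.5] ext [135.3 124.3] med [368.  93.  23.]
scene obj [379. 227.] [348 225  62   6] zt 24.8 top xy [594.8 126.9] ext [123.7  63.4] med [600. 130.  17.]
scene obj [311. 289.] [295 267  32  46] zt 97.8 top xy [ 550.5 -102.9] ext [50.5 49.7] med [ 557. -114.   82.]
scene obj [422. 314.] [397 289  52  52] zt 99.6 top xy [768.3 -48.3] ext [21.3 22. ] med [770. -59.  74.]
scene obj [212. 335.] [164 319  95  30] zt 31.9 top xy [ 422.7 -269.7] ext [131.1 133.4] med [ 421. -271.   21.]
scene obj [264. 449.] [240 425  48  51] zt 39.6 top xy [ 624.6 -399.7] ext [43.2 43.8] med [ 627. -402.   30.]
side [358 192 101  58] ztop 37.6 rect 356.1 -203.4 [192.4 190.8] 44.1
side [249 285  77  57] ztop 28.7 rect 563.3 190.2 [140.7 147.9] 26.8
side [348 284 126  86] ztop 37.7 rect 308.7 164.7 [187.9 188.9] 42.2
side obj [322. 172.] [310 163  26  19] zt 38.4 top xy [ 622.1 -397. ] ext [49.4 52.7] med [ 618. -383.   27.]
side obj [325. 224.] [313 205  24  41] zt 96.6 top xy [547.6 -99.9] ext [50.1 54.6] med [545. -83.  62.]
side obj [233. 225.] [212 206  41  40] zt 96.3 top xy [764.7 -41.4] ext [19.8 19.5] med [756. -21.  69.]
side obj [400. 239.] [357 210  92  48] zt 32.9 top xy [ 363.7 -131.6] ext [234.9 136.5] med [ 359. -130.   22.]
side obj [388. 353.] [347 310  88  69] zt 32.0 top xy [337.  244.2] ext [186.2 137.5] med [337. 251.  21.]
side obj [292. 339.] [258 329  69  19] zt 25.2 top xy [533.  252.5] ext [125.1  69.2] med [535. 253.  18.]
side obj [222. 374.] [209 359  26  32] zt 55.8 top xy [632.2 385. ] ext [35.6 39.7] med [629. 393.  46.]
```

View pics/wrist0.png

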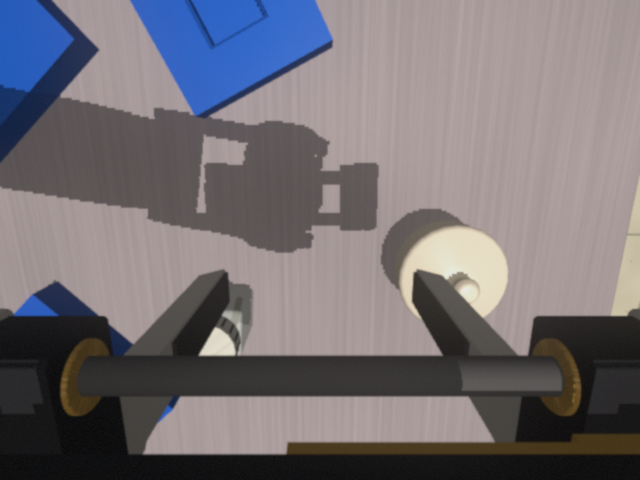

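The smallest trivet is at about (563,189), yaw about 27°, with its top at 28.7 mm and sides about 141–148 mm. The jar is at about (549,-101), and its top at 96 mm matches the expected 95. The wrist view shows part of the small trivet at the top (230,20) and the jar at (230,320), behind a finger. Next I'll work out where the wrist camera should go.

Run:
```python
from h import *
c=arm.calibration("wrist"); R=cv2.Rodrigues(np.array(c["rvec"],float))[0]; t=np.array(c["tvec"]).ravel()
print("cam pos",-R.T@t,"axis",R[2],"fx",c["fx"])
o=np.array([649.4,.1,218.3])
for nm,p in(("jar",[549,-101,95]),("well",[563,189,28])):
  for tcp in ([p[0],p[1]-70,300],[p[0],p[1]-100,300],[p[0],p[1]-130,300]):
    q=R@(np.array(p)-(np.array(tcp)-o))+t; print(nm,tcp,q[:2]/q[2]*c["fx"]+[c["cx"],c["cy"]],q[2])
```

```text
cam pos [649.17242954  70.48897967 383.86331299] axis [-0.00252771 -0.24220913 -0.97022077] fx 373.0424393913475
jar [549, -171, 300] [321.46734677 145.5404631 ] 359.6218634843919
jar [549, -201, 300] [321.48505484 112.8129832 ] 352.3555897078972
jar [549, -231, 300] [321.50350864  78.7072698 ] 345.0893159314025
well [563, 119, 300] [321.43123345 145.47680607] 424.62665533215204
well [563, 89, 300] [321.44555472 117.84559445] 417.36038155565734
well [563, 59, 300] [321.46038349  89.2352127 ] 410.09410777916264
```

Emit:
{"api": "apply_moves", "payload": {"rows": [0, -0.038, -0.025, -0.01, 0, 0, -0.038, -0.025, -0.01, 0, 0, -0.038, -0.025, -0.01, 0, 0, -0.038, -0.025, -0.01, 0, 0, 0, 0, 0, 0, 0, 0, 0, 0, 0]}}

```text
time_s: 0.9
tool_pos: [550.0, -151.7, 259.1]
orientation: [-3.141, -0.001, 1.571]
force: [0.8, 0.2, -0.1]
gripper_width: 93.9
finger_force: 0.0
```

Run:
```python
from h import *
s=arm.observe(); print(s["tool_pos"],s["orientation"],s["qpos"].round(2))
im,W=cloud("wrist"); np.save("w1.npy",W); cv2.imwrite("pics/w1.png",im)
c=arm.calibration("wrist"); np.save("w1c.npy",np.r_[np.ravel(c["rvec"]),np.ravel(c["tvec"]),c["fx"],c["fy"],c["cx"],c["cy"]])
cr=im[60:300,170:470]; cv2.imwrite("pics/w1c.png",cv2.resize(cr,None,fx=2.5,fy=2.5,interpolation=cv2.INTER_CUBIC))
m=(W[...,2]>85)&(W[...,2]<105)&(np.hypot(W[...,0]-549,W[...,1]+101)<45)
P=W[m]; print("cap n",len(P),"med",np.median(P,0)); T=P[abs(P[:,2]-np.median(P[:,2]))<4]
(c0,r)=cv2.minEnclosingCircle(T[:,:2].astype(np.float32)); print(c0,r, np.percentile(T[:,2],[5,50,95]))
m=(W[...,2]>55)&(W[...,2]<72)&(np.hypot(W[...,0]-549,W[...,1]+101)<45)
P=W[m];print("shoulder",len(P)); print(cv2.minAreaRect(P[:,:2].astype(np.float32)) if len(P)>5 else 0)
```

```text
[ 549.99052421 -151.67027239  259.09413017] [-3.14129228e+00 -5.70875871e-04  1.57062988e+00] [-0.47  0.03  1.72  0.    1.39 -0.47]
cap n 2634 med [ 549.58074784 -101.39008817   95.20882224]
(549.5404663085938, -102.1531753540039) 25.580692291259766 [93.95140166 95.21161264 96.42527581]
shoulder 191
((549.6062622070312, -102.12254333496094), (47.879634857177734, 48.03799819946289), 86.01087951660156)
```

View pics/w1c.png

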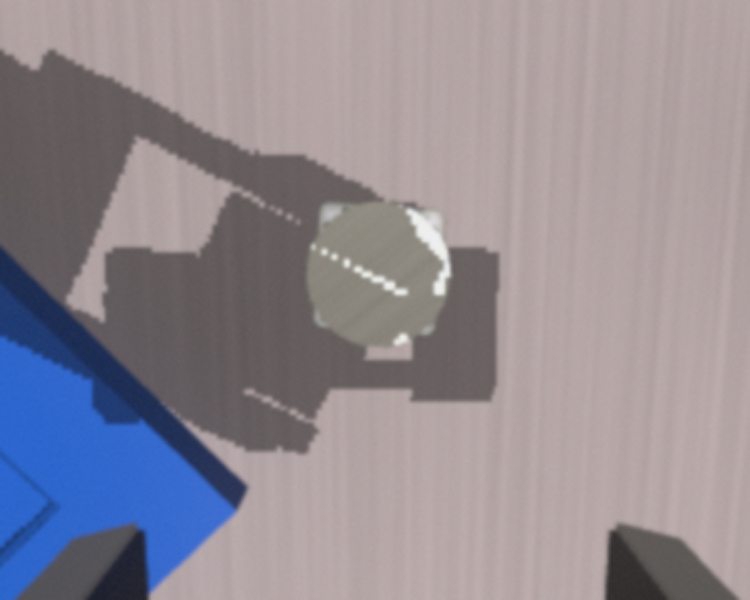

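The cap's top is at z 95.2 as expected. The shoulder rectangle is 47.9 × 48.0, so the jar is at (549.5,-102.1) with yaw about -4°. In the crop the cap is at (380,272), with the four glass corners showing. Next is the well.

Emit:
{"api": "apply_moves", "payload": {"rows": [0, 0.048, 0.002, 0, 0, 0, 0.048, 0.002, 0, 0, 0, 0.048, 0.002, 0, 0, 0, 0.048, 0.002, 0, 0, 0, 0.048, 0.002, 0, 0, 0, 0.048, 0.002, 0, 0, 0, 0, 0, 0, 0, 0, 0, 0, 0, 0]}}

```text
time_s: 1.95
tool_pos: [561.8, 136.4, 258.9]
orientation: [-3.141, 0.0, 1.572]
force: [-0.8, -0.4, 0.5]
gripper_width: 94.2
finger_force: 0.0
```

Run:
```python
from h import *
s=arm.observe(); print(s["tool_pos"],s["orientation"],s["qpos"].round(2))
im,W=cloud("wrist"); np.save("w2.npy",W); cv2.imwrite("pics/w2.png",im)
cv2.imwrite("pics/w2c.png",im)
d=np.hypot(W[...,0]-563,W[...,1]-189)
T=W[(d<110)&(abs(W[...,2]-28)<3)]
print("slab",cv2.minAreaRect(T[:,:2].astype(np.float32)),len(T),np.median(T[:,2]))
F=W[(d<50)&(W[...,2]<12)]
print("floor",cv2.minAreaRect(F[:,:2].astype(np.float32)),len(F),np.median(F[:,2]))
H=W[(d<50)&(W[...,2]<25)]
print("hole",cv2.minAreaRect(H[:,:2].astype(np.float32)),len(H))
```

```text
[561.79535679 136.40586742 258.92407751] [-3.14069138e+00  3.91958665e-04  1.57214486e+00] [ 0.04  0.05  1.71 -0.    1.39  0.04]
slab ((564.8971557617188, 190.16702270507812), (140.4290313720703, 140.3426513671875), 26.869667053222656) 15894 27.985208619159756
floor ((564.9240112304688, 190.14434814453125), (52.138206481933594, 52.124855041503906), 26.960124969482422) 2347 8.049645875464057
hole ((564.846923828125, 190.11398315429688), (55.53398513793945, 54.684654235839844), 27.273963928222656) 2563
```

View pics/w2c.png

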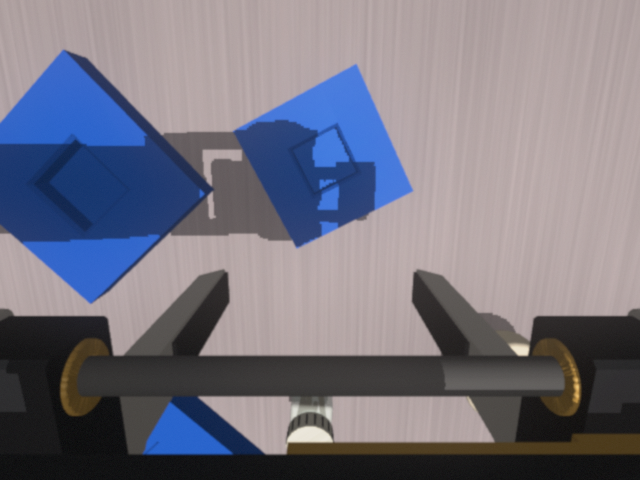

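The slab measures 140.4 × 140.3 and the well floor 52.1 × 52.1 at z 8.0. The well centre is (564.9,190.1), yaw 26.9°, at about (325,160) in the wrist view, which is the right trivet. Next I'll go over the jar.

Emit:
{"api": "apply_moves", "payload": {"rows": [0, -0.0477, -0.0025, 0, 0, 0, -0.0477, -0.0025, 0, 0, 0, -0.0477, -0.0025, 0, 0, 0, -0.0477, -0.0025, 0, 0, 0, -0.0477, -0.0025, 0, 0, 0, 0, 0, 0.05, 0, 0, 0, 0, 0.05, 0, 0, 0, 0, 0.02, 0, 0, 0, 0, 0, 0, 0, 0, 0, 0, 0]}}

```text
time_s: 3.25
tool_pos: [550.2, -103.4, 140.8]
orientation: [3.14, 0.001, 1.57]
force: [-0.2, 0.3, 0.2]
gripper_width: 93.7
finger_force: 0.0
```

Emit:
{"api": "apply_moves", "payload": {"rows": [0, 0.001, -0.0007, 0.03, 0, 0, 0, 0, 0.026, 0, 0, 0, 0, 0, 0, 0.6, 0, 0, 0, 0, 0.6, 0, 0, 0, 0, 0.6, 0, 0, 0, 0, 0.6, 0, 0, 0, 0, 0.6, 0, 0, 0, 0], "grip_force": 45}}

```text
time_s: 4.25
tool_pos: [549.2, -101.6, 83.8]
orientation: [3.14, 0.0, 1.571]
force: [0.7, -0.3, -0.0]
gripper_width: 50.1
finger_force: 45.0
```

Emit:
{"api": "apply_moves", "payload": {"rows": [0.6, 0, 0, -0.02, 0, 0.6, 0, 0, -0.03, 0, 0.6, 0, 0, -0.03, 0, 0.6, 0.03, 0.0015, 0, 0, 0.6, 0.045, 0.0025, 0, 0, 0.6, 0.05, 0.0026, 0, 0, 0.6, 0.05, 0.0026, 0, 0, 0.6, 0.05, 0.0026, 0, 0, 0.6, 0.04, 0.002, 0, 0, 0.6, 0.027, 0.0015, 0, 0, 0.6, 0, 0, 0, -0.1, 0.6, 0, 0, 0, -0.17, 0.6, 0, 0, 0, -0.17, 0.6, 0, 0, 0, -0.1, 0.6, 0, 0, 0, 0, 0.6, 0, 0, 0, 0]}}

```text
time_s: 6.25
tool_pos: [563.7, 190.4, 162.8]
orientation: [-3.14, -0.001, 2.109]
force: [0.2, 0.9, -2.9]
gripper_width: 49.4
finger_force: 45.0
```

Run:
```python
from h import *
s=arm.observe(); print(s["tool_pos"],s["orientation"],s["force"])
for n in("wrist","side","scene"):
    im,W=cloud(n); np.save(n+"3.npy",W); cv2.imwrite(f"pics/{n}3.png",im)
    m=(np.hypot(W[...,0]-565,W[...,1]-190)<40)&(W[...,2]>70)&(W[...,2]<142)
    v,u=np.nonzero(m); print(n,m.sum(),(u.min(),u.max(),v.min(),v.max()) if m.sum() else 0)
    P=W[m]; np.save(f"p_{n}3.npy",P)
    if len(P)>30: print(cv2.minAreaRect(P[:,:2].astype(np.float32)),np.percentile(P[:,2],[1,50,99]))
a=cv2.imread("pics/side3.png")[190:350,200:360]; b=cv2.imread("pics/scene3.png")[120:280,300:460]; 
cv2.imwrite("pics/m3.png",np.hstack([cv2.resize(a,(400,400)),cv2.resize(b,(400,400))]))
```

```text
[563.67485073 190.43110913 162.84682987] [-3.14048384e+00 -5.02380203e-04  2.10930071e+00] [ 0.23870997  0.89721356 -2.89097257]
wrist 2039 (np.int64(277), np.int64(369), np.int64(216), np.int64(271))
((556.0429077148438, 204.572998046875), (48.56227111816406, 17.700599670410156), 29.292003631591797) [ 84.21334885 124.40371841 141.92706171]
side 632 (np.int64(273), np.int64(299), np.int64(270), np.int64(301))
((560.6578979492188, 193.8204345703125), (49.05636978149414, 47.13787841796875), 25.62779998779297) [ 81.20590495 113.50402237 141.77629755]
scene 432 (np.int64(369), np.int64(393), np.int64(168), np.int64(193))
((562.6416015625, 173.93792724609375), (33.03962326049805, 63.435791015625), 79.1611099243164) [ 82.42475267 114.18340819 141.83676584]
```

View pics/m3.png

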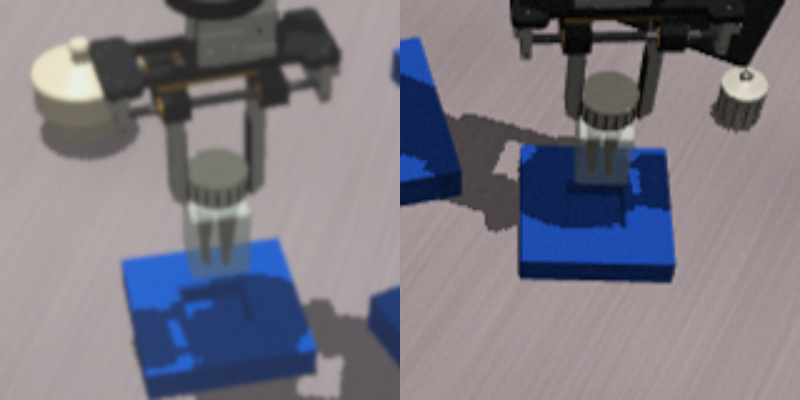

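The jar hangs upright in the fingers above the well, and the faces look aligned with it. Now I'll measure its held yaw and centre from the wrist camera's view of the front face.

Run:
```python
from h import *
for n in("wrist","side","scene"):
    P=np.load(f"p_{n}3.npy"); B=P[(P[:,2]>84)&(P[:,2]<140)].astype(np.float32)
    zr=np.round(B[:,2]/10)*10
    best=None
    for a in np.arange(10,45,.25):   # body-frame faces: points should sit on few sharp planes
        r=np.deg2rad(a); p=B[:,:2]@np.array([[np.cos(r),-np.sin(r)],[np.sin(r),np.cos(r)]])
        h=max(np.histogram(p[:,i],np.arange(p[:,i].min(),p[:,i].max()+1,.7))[0].max() for i in(0,1))
        if best is None or h>best[0]: best=(h,a,np.percentile(p,[1,99],axis=0))
    r=np.deg2rad(best[1]); c=best[2]
    print(n,len(B),best[0],best[1],c.round(1).tolist(),"well in this frame",np.array([564.9,190.1])@np.array([[np.cos(r),-np.sin(r)],[np.sin(r),np.cos(r)]]))
```

```text
wrist 1641 1321 27.5 [[564.5, -73.0], [610.5, -67.2]] well in this frame [588.85083104 -92.22103223]
side 569 88 23.75 [[568.1, -69.3], [616.3, -25.7]] well in this frame [593.6216003  -53.51089292]
scene 396 82 23.75 [[568.3, -80.0], [617.6, -43.1]] well in this frame [593.6216003  -53.51089292]
```

Held yaw is 27.5° against the well's 26.9°, and the centre is off by about 1.3 mm, so I'll correct that and go down.

Emit:
{"api": "apply_moves", "payload": {"rows": [0.6, -0.0004, 0.0011, 0.02, 0, 0.6, 0, 0, 0.015, 0, 0.6, 0, 0, 0.01, 0, 0.6, 0, 0, 0.006, 0.01, 0.6, 0, 0, 0.005, 0, 0.6, 0, 0, 0.005, 0, 0.6, 0, 0, 0, 0, 0.6, 0, 0, 0, 0]}}

```text
time_s: 7.4
tool_pos: [565.5, 190.8, 102.8]
orientation: [3.141, 0.0, 2.101]
force: [-0.6, 0.2, -3.4]
gripper_width: 49.8
finger_force: 45.0
```

Emit:
{"api": "apply_moves", "payload": {"rows": [0.6, 0, 0, 0.004, 0, 0.6, 0, 0, 0.004, 0, 0.6, 0, 0, 0.003, 0, 0.6, 0, 0, 0.001, 0, 0.6, 0, 0, 0, 0, 0.6, 0, 0, 0, 0]}}

```text
time_s: 8.15
tool_pos: [565.8, 190.9, 91.5]
orientation: [3.141, 0.0, 2.101]
force: [-2.8, 0.0, 5.5]
gripper_width: 49.7
finger_force: 45.0
```

It's seated: z is 91.5 against the expected 91.8, and the vertical force reversed. Next I'll unscrew in steps, anticlockwise, which is a negative turn about tool z.

Emit:
{"api": "apply_moves", "payload": {"rows": [0.6, 0, 0, 0, 0, 0.6, 0, 0, 0, 0, 0.6, 0, 0, 0, -0.05, 0.6, 0, 0, 0, -0.08, 0.6, 0, 0, 0, -0.08, 0.6, 0, 0, 0, -0.08, 0.6, 0, 0, 0, -0.08, 0.6, 0, 0, 0, -0.08, 0.6, 0, 0, 0, 0], "grip_force": 60}}

```text
time_s: 9.28
tool_pos: [566.1, 190.7, 91.5]
orientation: [3.141, 0.002, 2.55]
force: [-1.7, 0.2, 5.4]
gripper_width: 49.3
finger_force: 60.0
```

```bash
python3 -c "
from h import *
s=arm.observe();print(s['ft_torque'],s['force'],s['tool_pos'],s['orientation'])"
```

```text
[-0.15351785  0.24683687  0.02542397] [-1.73339859  0.17926042  5.4417079 ] [566.05990473 190.69532527  91.46836208] [3.14061701e+00 1.63518240e-03 2.55026762e+00]
```

The turning moment is low, so I'll check that the jar hasn't turned with the cap.

Run:
```python
from h import *
im,W=cloud("wrist"); cv2.imwrite("pics/w4.png",im)
im2,_=cloud("side")
m=(np.hypot(W[...,0]-565,W[...,1]-190)<40)&(W[...,2]>33)&(W[...,2]<68)
B=W[m]
for lo in(34,45,56):
    b=B[(B[:,2]>lo)&(B[:,2]<lo+11)]
    print(lo,len(b),cv2.minAreaRect(b[:,:2].astype(np.float32)))
a=cv2.resize(im[130:330,220:420],(400,400)); b=cv2.resize(im2[220:360,210:350],(400,400)); cv2.imwrite("pics/m4.png",np.hstack([a,b]))
```

```text
34 287 ((548.8873291015625, 195.578369140625), (62.720542907714844, 30.552770614624023), 74.0479965209961)
45 330 ((548.927978515625, 197.8447265625), (59.645931243896484, 28.389516830444336), 70.81752014160156)
56 387 ((549.5205688476562, 201.96994018554688), (55.122554779052734, 24.290706634521484), 63.7574462890625)
```

View pics/m4.png

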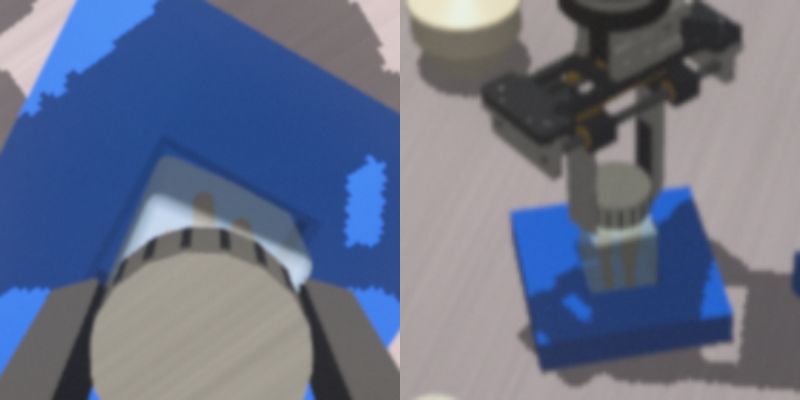

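The jar stays down in the well and has barely turned: the well edge and glass corner at (165,150) nearly coincide. I'll check cap slip from the brushed texture, which should keep its angle in the wrist frame.

```bash
cat > tex.py <<'E'
import cv2,numpy as np,sys
def ang(f,cx,cy,r):
    g=cv2.imread(f,0).astype(np.float32)[cy-r:cy+r,cx-r:cx+r]; g=g-cv2.GaussianBlur(g,(0,0),5)
    gx=cv2.Sobel(g,5,1,0);gy=cv2.Sobel(g,5,0,1)
    a=.5*np.degrees(np.arctan2(2*(gx*gy).sum(),(gx*gx-gy*gy).sum())); 
    return a
E
python3 - <<'E'
from tex import *
print(ang("pics/wrist3.png",321,305,22),ang("pics/w4.png",321,305,22),ang("pics/wrist3.png",321,300,16),ang("pics/w4.png",321,300,16))
E
```

```text
55.481762 55.860207 55.9248 57.325584
```

Emit:
{"api": "apply_moves", "payload": {"rows": [0.6, 0, 0, 0, -0.08, 0.6, 0, 0, 0, -0.08, 0.6, 0, 0, 0, -0.08, 0.6, 0, 0, 0, -0.08, 0.6, 0, 0, 0, -0.08, 0.6, 0, 0, 0, 0]}}

```text
time_s: 10.12
tool_pos: [566.4, 190.7, 91.7]
orientation: [3.141, 0.003, 2.95]
force: [-1.0, -0.3, 5.5]
gripper_width: 49.0
finger_force: 60.0
```

Run:
```python
from h import *
from tex import *
s=arm.observe();print(s['ft_torque'],s['force'],s['tool_pos'],s['orientation'])
im,W=cloud("wrist"); cv2.imwrite("pics/w5.png",im)
print(ang("pics/w5.png",321,305,22),ang("pics/w5.png",321,300,16))
```

```text
[-0.16652667  0.16854588 -0.00035813] [-0.95960864 -0.33784748  5.47411124] [566.37376094 190.70362442  91.72350228] [3.14123583e+00 2.68940840e-03 2.95043163e+00]
55.698627 56.47017
```

No slip. I've turned 49° so far, so I'll go on to about 75°.

Emit:
{"api": "apply_moves", "payload": {"rows": [0.6, 0, 0, 0, -0.08, 0.6, 0, 0, 0, -0.08, 0.6, 0, 0, 0, -0.08, 0.6, 0, 0, 0, -0.08, 0.6, 0, 0, 0, -0.08, 0.6, 0, 0, 0, -0.06, 0.6, 0, 0, 0, 0]}}

```text
time_s: 11.05
tool_pos: [566.4, 190.8, 93.0]
orientation: [-3.141, 0.002, -2.873]
force: [-4.9, -2.0, 13.3]
gripper_width: 49.2
finger_force: 60.0
```

Run:
```python
from h import *
from tex import *
s=arm.observe();print(s['ft_torque'],s['force'],s['tool_pos'],s['orientation'],s['qpos'].round(2))
im,W=cloud("wrist"); cv2.imwrite("pics/w6.png",im)
print(ang("pics/w6.png",321,305,22),ang("pics/w6.png",321,300,16))
```

```text
[-0.24917373  0.9415466  -0.07840176] [-4.86144445 -1.96964517 13.27610314] [566.3826657  190.81980295  93.04618454] [-3.14097730e+00  2.10068258e-03 -2.87307999e+00] [ 0.14  0.27  1.78 -0.    1.09 -1.7 ]
55.973324 55.926598
```

The upward force has jumped to 13 N and z has risen 1.5 mm, so the cap is free. I'll lift straight up.

Emit:
{"api": "apply_moves", "payload": {"rows": [0.6, 0, 0, -0.003, 0, 0.6, 0, 0, -0.004, 0, 0.6, 0, 0, -0.005, 0, 0.6, 0, 0, 0, 0]}}

```text
time_s: 11.6
tool_pos: [565.5, 190.7, 102.7]
orientation: [-3.141, 0.001, -2.873]
force: [1.1, -1.0, 0.5]
gripper_width: 49.3
finger_force: 60.0
```

Emit:
{"api": "apply_moves", "payload": {"rows": [0.6, 0, 0, -0.008, 0, 0.6, 0, 0, -0.009, 0, 0.6, 0, 0, -0.008, 0, 0.6, 0, 0, 0, 0, 0.6, 0, 0, 0, 0, 0.6, 0, 0, 0, 0]}}

```text
time_s: 12.35
tool_pos: [565.0, 190.7, 127.0]
orientation: [3.142, -0.001, -2.872]
force: [-0.6, 0.4, -0.7]
gripper_width: 49.4
finger_force: 60.0
```

Run:
```python
from h import *
from tex import *
s=arm.observe();print(s['force'],s['tool_pos'],s['orientation'])
im,W=cloud("wrist"); cv2.imwrite("pics/w7.png",im)
a,A=cloud("side"); b,_=cloud("scene")
print(ang("pics/w7.png",321,305,22))
m=(np.hypot(A[...,0]-565,A[...,1]-190)<40)&(A[...,2]>33)
print(np.histogram(A[m][:,2],np.arange(30,150,8)))
cv2.imwrite("pics/m7.png",np.hstack([cv2.resize(a[220:360,210:350],(400,400),interpolation=2),cv2.resize(b[120:260,310:450],(400,400),interpolation=2)]))
```

```text
[-0.60650589  0.39698503 -0.66136337] [564.97203654 190.67126521 127.03205392] [ 3.14150576e+00 -7.55953882e-04 -2.87239129e+00]
54.764977
(array([ 49,  66,  82,  76, 107, 178,  35,  65,  31,   1,  12,  66,  74,
       165]), array([ 30,  38,  46,  54,  62,  70,  78,  86,  94, 102, 110, 118, 126,
       134, 142]))
```

View pics/m7.png

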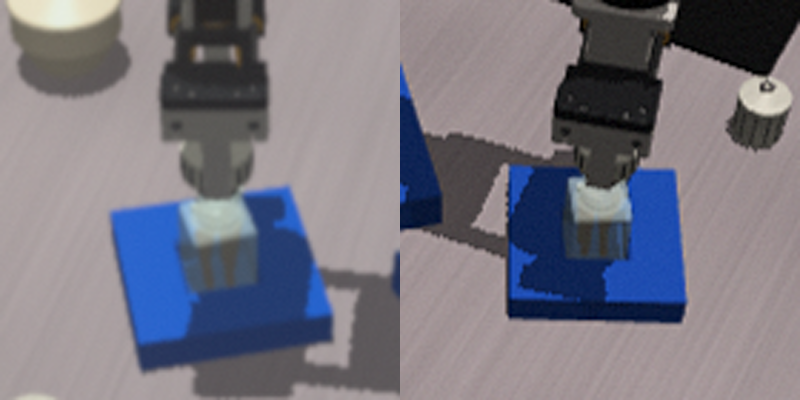

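The jar stands square in the well in both views, at (218,245) and (598,220). The shoulder is at about 72 mm and the rim at about 98 mm. The cap is held level about 19 mm above the rim, so I'll hand the job in.

```bash
python3 -c "
from station import arm
print(arm.sign_off())"
```

```text
the job is handed in; nothing more can be done
None
```

I handed the job in: the jar stands fully down in the smallest trivet's well, and its unscrewed cap is held level about 2 cm above the rim; the sign-off call did not report a pass or fail.

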